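# Hold the sign stand over its mounting pad, squared to a straightedge

### The arm

A 7-joint arm with a two-finger parallel gripper is mounted at the origin on a cart in front of the work surface, level with it; the furniture and walls round the work are solid. World frame = base frame: x ahead of the robot, y to its left, z up, the work surface at z = 0. Lengths are in m, angles in rad, forces in N, time in s.
With the tool pointing down it reaches from about 0.4 to 0.85 m from the base axis. Payload 10.4 kg.
Tool frame: the origin (TCP) lies between the finger pads; the fingertips stand 11 mm ahead of it and the grasp point (between the pads) lies 8 mm behind it (r.tcp_to_tips is the distance from the TCP to the fingertips, in m); z points along the fingers, y is the line along which they close (so a half turn about z gives the same grasp; the last joint's range is limited). The gripper opens to 87 mm and grips with 3 to 60 N. Pads are 19 mm wide; open, the fingers measure 117 mm over their backs; the gripper's body (75 mm by 190 mm) begins 51 mm behind the grasp point.
Start: joints at [1.174, 0.332, -0.065, 1.46, 0.022, 1.35, -0.088], TCP at [0.228, -0.582, 0.21] pointing down, gripper open.
Joint ranges: [-2.6, 2.6], [-0.5, 2.12], [-1.47, 1.34], [0.16, 2.42], [-1.27, 4.41], [0.06, 2.06], [-2.6, 2.6]. Speed limits (rad/s): [2.22, 2.22, 2.79, 2.79, 3.14, 3.14, 3.14].

### API

Orientations are given as a unit quaternion [x, y, z, w].
In Python, from bench import r gives the robot as it stands. The module is installed in compiled form; this text tells all that it offers.
- The arm moves only by the shell command python3 -m crank 'ROWS' [FORCE]. ROWS is JSON, a list of rows, each an object of numbers: "claw": the closure, from -1 (fully open) to 1 (shut); "dx", "dy", "dz": the shift along the tool's x, y, z each as a share of 3 cm, from -1 to 1; "ax", "ay", "az": the turn, a rotation vector about the tool's x, y, z each as a share of 6 degrees, from -1 to 1. A call has 1 to 8 rows; each row shifts and turns the commanded pose from where the row before left it, along the tool's axes as they then stand; what a row does not reach is not made up. A row lasts 1/12 s, in which the tool goes at most 41.7 mm and 7.16 degrees, less where a joint would pass 70% of its speed; a pose out of reach is approached as far as the arm can. A call with a number of a shift or a turn outside -1 to 1 is refused whole. A call with a gripper value outside its range is refused whole. The fingers move at their own pace and stop on an object; FORCE is the grip in N (left out, the last holds). Time passes only in rows, so rows that do not move let the fingers close. It gives the time, the measured TCP pose, the force, the opening and the grip force at its end, in the units of the state.
- r.read_state(): the state, without advancing time (a new reading comes with each control period).
- r.camera(name): name is "scene" or "top" or "wrist"; returns a dict with "color" (400x640x3 uint8, red, green, blue), "mtx" (3x3 intrinsics, pixels), "R" (3x3) and "t" (3): a world point X has camera coordinates R X + t; the wrist camera has in their place "hand_eye" (4x4, takes a point from camera to tool coordinates, whose origin is the TCP and whose axes are the flange's). Camera axes: x right, y down, z forward; pixel columns grow to the right and rows downward; lengths in m; the calibration is good to about 2 mm. A picture is of the moment at which its call begins: read the wrist's pose just before it. There is no depth.
- r.close_job(): hands the job in; it is judged then, once.
The state is a dict: "time": time; "joint_positions": joint angles; "joint_vel": joint speeds; "joint_torque": joint torques, N m; "ee_pos": TCP position; "eef_rot": TCP orientation; "ft_force": force on the tool from outside, world axes, zero at the start; "torque": the same for the moment, N m; "width": finger opening in m; "grip_force": force on a finger pad.
Only numpy, scipy, OpenCV 4.12 (cv2) and the standard library are available. Lean on these libraries where they do the work, as an engineer would, in place of code of your own. Each camera call takes 0.05 s, during which the arm holds its last target. There are 200 camera calls.

### The job

We are about to stick the little sign stand onto the yellow pad of the plinth board: first lay the straightedge flat on the counter, flush against the plinth's near long edge (the one facing the robot) and roughly centred along it, and let go of it. Then lift the sign stand over the tops of the row of tins and mug, not round it, and hold it level about 10 mm above the pad, centred and parallel to it, so that the line can be checked against the straightedge before it is stuck down. Never let the stand touch the plinth and do not disturb the row; finish still holding the stand there and do not let go.

Things in the scene. Friction and masses are not known exactly. Their poses are not given: they have to be found in the camera images.
- plinth: fixed dark wood plinth board lying on the counter, 90 (its x) x 160 (its y) x 12 mm high, with a yellow mounting pad on top. Origin: centre of its underside. Its x axis points away from the robot, give or take 0.2 rad; the near long edge is the upright face at its x = -45 mm, 160 mm long and 12 mm high
- pad (a point): centre of the top face of the yellow mounting pad, 50 (x) x 110 (y) mm, 14 mm above the counter (it stands 2 mm proud of the plinth), in the middle of the plinth; axes as the plinth's
- straightedge: loose aluminium bar 50 (its x) x 180 (its y) x 5 mm, 0.2 kg; on its middle a black upright grip, 14 (x) x 70 (y) mm, its top 52 mm above the underside (flange 22 x 80 mm up to 10 mm). Origin: centre of underside. Same after a half turn, either long edge serves; laid flush, its centre is 70 mm from the plinth's. Starts at the right, roughly pointing away from the robot
- sign_stand: loose stand, 0.2 to 0.33 kg: wood foot 56 (its x) x 120 (its y) x 12 mm, upright white panel with blue band on its middle, 10 (x) x 110 (y) mm, top 112 mm above the underside. Origin: centre of underside. Same after a half turn; its y goes along the pad's y; the foot overlaps the pad by 3 mm in x, 5 mm in y. Starts at the left; the row is between it and the plinth
- creamer_small: creamer tin with blue lid, 55 mm across, 82 mm high, loose, one of the row of three that stands between sign stand and plinth and runs away from the robot; origin: centre of underside; its axes are the room's (y to the robot's left)
- creamer_tall: taller creamer tin with blue lid, 57 mm across, 94 mm high, loose, one of the row; origin: centre of underside
- mug: white mug standing upside down, 70 mm wide, 99 mm long with its handle, which points along the row, 90 mm high, loose, one of the row; origin: centre of its underside extents
- samovar_axis (a point): where the upright axis of the big fixed samovar behind the sign stand meets the counter. The samovar is 0.56 m high and up to 0.2 m in radius, widest from 0.26 m up, its tap included: keep wrist and arm clear of it
Mind the look-alikes: they are no part of the job. What is shaped like the creamer_small but orange is not meant.

How it is judged:
On the way, in this order (a step that is already met when the one before it is completed fails the run):
1. the straightedge lies flat and flush against the plinth's near long edge, released (x of straightedge in the frame of plinth between -0.0735 and -0.0675 m and y of straightedge in the frame of plinth between -0.035 and 0.035 m and angle between the y axis of straightedge and the y axis of plinth, either way round below 0.03 rad and height (world z) of straightedge below 0.004 m and angle between straightedge's own z axis and vertical below 0.05 rad and contact force between straightedge and the fingers below 0.1 N), for 0.2 s.
2. the sign stand is held, with its underside higher than the row's tops, above the line of the row (height (world z) of sign_stand above 0.095 m and contact force between sign_stand and the fingers above 0.5 N and y of sign_stand in the frame of creamer_small between -0.04 and 0.04 m and x of sign_stand in the frame of creamer_small between -0.22 and 0.22 m).
At the end, for the whole second after the job is handed in: straightedge flat, released, flush on the plinth's near edge (gap to 3.5 mm, 0.03 rad, centred to 35 mm); sign stand held by the gripper alone, still, 3 to 20 mm above the pad, centred to 6 mm each way, parallel and level to 0.06 rad (all of step 1 and x of sign_stand in the frame of pad between -0.006 and 0.006 m and y of sign_stand in the frame of pad between -0.006 and 0.006 m and z of sign_stand in the frame of pad between 0.003 and 0.02 m and angle between the y axis of sign_stand and the y axis of plinth, either way round below 0.06 rad and angle between sign_stand's own z axis and vertical below 0.06 rad and linear speed of sign_stand below 0.02 m/s and contact force between sign_stand and the fingers above 1 N and contact force between sign_stand and plinth below 0.1 N and contact force between sign_stand and straightedge below 0.1 N); the arm keeps its last pose, push and grip.
It fails at once if the sign stand touches the plinth or its pad (contact force between sign_stand and plinth above 0.3 N).
It fails at once if something of the row is pushed more than 15 mm or tipped (distance of any of creamer_small, creamer_tall, mug from where it was at the start of the episode above 0.015 m or angle between any of creamer_small, creamer_tall, mug's own z axis and vertical above 0.2 rad).
It fails at once if the sign stand crosses the line of the row lower than the row's tops (y of sign_stand in the frame of creamer_small between -0.02 and 0.02 m and height (world z) of sign_stand below 0.094 m).
It also fails if it takes over 61 s, if anything falls off the work surface, if the arm or the gripper's body presses on something with over 40 N, if the wrist force passes 120 N, or if a joint passes its speed limit or range.

## Working session

There is one attempt and no reset: what is moved stays moved. The work goes in short steps, Python scripts to look and compute and a shell command to move; the robot and the scene stay as the last step left them, time stands still between calls to the robot, and variables do not carry over. Pictures are saved under pics/ and viewed, at most 10 in all, crops included, and the job is handed in when it is done.

```bash
mkdir -p pics; python3 - <<'E'
from bench import r
import cv2,numpy as np
s=r.read_state(); print(s['time'],np.round(s['ee_pos'],4),np.round(s['eef_rot'],4),s['width'])
for n in ('scene','top'):
    c=r.camera(n); cv2.imwrite(f'pics/{n}0.png',c['color'][:,:,::-1]); np.savez(f'{n}.npz',**{k:v for k,v in c.items()}); print(n,c['mtx'].tolist(),np.round(c['R'],3).tolist(),c['t'])
E
```

```text
0.0 [ 0.2281 -0.5815  0.2097] [ 9.826e-01  1.858e-01 -2.000e-04 -7.000e-04] 0.08677174094072529
scene [[486.55429182142774, 0.0, 312.96821507222285], [0.0, 486.55429182142774, 200.40721272121948], [0.0, 0.0, 1.0]] [[0.469, -0.883, -0.014], [-0.618, -0.317, -0.72], [0.631, 0.346, -0.694]] [-0.30749454  0.39214423  1.3968263 ]
top [[452.6449673307878, 0.0, 324.36983411613505], [0.0, 452.6449673307878, 192.85601646444053], [0.0, 0.0, 1.0]] [[-0.007, -1.0, -0.001], [-0.993, 0.007, -0.121], [0.121, 0.0, -0.993]] [-0.0332696   0.59201507  1.39463744]
```

View pics/scene0.png

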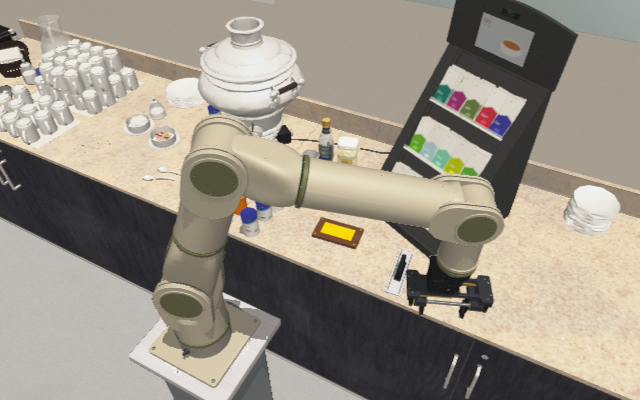

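View pics/top0.png

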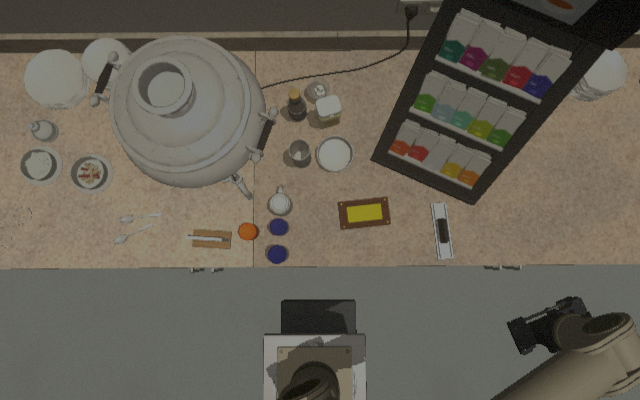

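Top view: plinth and yellow pad at (364,213), straightedge at (442,231), sign stand (wood foot and thin white panel) at (209,239). The row is mug (280,202) and blue lids (278,227) and (277,254). The orange look-alike tin is at (247,231), between the stand and the row. It isn't the one meant because its lid is orange, but it is an obstacle.

```bash
cat > h.py <<'E'
import numpy as np, cv2
from scipy.spatial.transform import Rotation as Ro
def ray(c,uv,z):
    uv=np.atleast_2d(uv).astype(float); d=np.c_[uv,np.ones(len(uv))]@np.linalg.inv(c['mtx']).T@c['R']
    C=-c['R'].T@c['t']; k=(z-C[2])/d[:,2]; return C+d*k[:,None]
def rect(c,mask,z,near=None):
    "largest contour (or the one nearest 'near') -> centre, sides, angle of long side, in plane z"
    cs=[k for k in cv2.findContours(mask.astype(np.uint8),cv2.RETR_EXTERNAL,cv2.CHAIN_APPROX_NONE)[0] if len(k)>8]
    k=max(cs,key=cv2.contourArea)
    P=ray(c,k[:,0,:],z)[:,:2]; (m,s,a)=cv2.minAreaRect((P*1000).astype(np.float32))
    b=cv2.boxPoints((m,s,a)); e=[b[1]-b[0],b[2]-b[1]]; L=max(e,key=np.linalg.norm)
    ang=np.arctan2(L[1],L[0]); ang=(ang+np.pi/2)%np.pi-np.pi/2
    return np.round(m,1),np.round(sorted(s),1),round(float(ang),4)
E
python3 - <<'E'
from h import *
c=dict(np.load('top.npz')); print('cam',-c['R'].T@c['t'])
im=c['color'].copy(); hsv=cv2.cvtColor(im,cv2.COLOR_RGB2HSV); H,S,V=cv2.split(hsv)
def win(m,x0,x1,y0,y1):
    o=np.zeros_like(m);o[y0:y1,x0:x1]=m[y0:y1,x0:x1];return o
print('pad',rect(c,win((H>22)&(H<35)&(S>180)&(V>120),330,400,190,240),.014))
print('plinth',rect(c,win((S>90)&(H<35),330,400,190,240),.012))
print('lid1',rect(c,win((H>105)&(H<130)&(S>120),260,300,217,240),.088))
print('lid2',rect(c,win((H>105)&(H<130)&(S>120),260,300,242,270),.088))
print('orange',rect(c,win((H<15)&(S>180),235,262,220,243),.082))
for p in [(200,245),(222,245),(195,238),(230,255),(442,210),(438,240),(443,231),(425,220)]: print(p,im[p[1],p[0]],hsv[p[1],p[0]])
a=cv2.resize(im[185:275,175:305],None,fx=6,fy=6,interpolation=cv2.INTER_CUBIC)[:,:,::-1]
cv2.imwrite('pics/crop1.png',cv2.resize(a,None,fx=1,fy=1))
s=np.load('scene.npz')['color'][180:250,220:370]; s=cv2.resize(s,None,fx=5,fy=5,interpolation=cv2.INTER_CUBIC)[:,:,::-1]
cv2.imwrite('pics/crop2.png',s)
E
```

```text
cam [ 0.41926595 -0.03774749  1.45581369]
pad (array([ 530.4, -163.8]), array([ 49. , 107.9]), -1.4672)
plinth (array([ 530.3, -163.7]), array([ 89.4, 160.3]), -1.4678)
lid1 (array([487.5,  95.4]), array([ 7.3, 15.4]), 1.3196)
lid2 (array([398.1, 106.9]), array([42.1, 47.5]), 1.2524)
orange (array([471.6, 195.9]), array([48.7, 51.4]), -1.5553)
(200, 245) [114  89  59] [ 16 123 114]
(222, 245) [124  97  64] [ 17 123 124]
(195, 238) [144 146 144] [ 60   3 146]
(230, 255) [145 138 114] [ 23  55 145]
(442, 210) [146 147 141] [ 35  10 147]
(438, 240) [105 106  99] [ 34  17 106]
(443, 231) [44 41 37] [17 41 44]
(425, 220) [130 117  97] [ 18  65 130]
```

View pics/crop1.png

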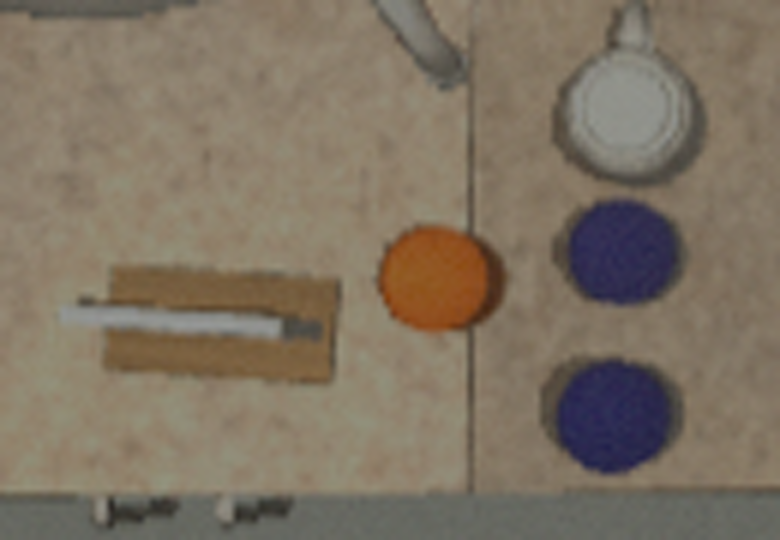

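Confirmed: the stand is the wood foot with white panel at crop (220,322), i.e. (212,239) full frame. The orange tin at (248,231) is the look-alike. The blue-lidded tins are at (279,227) and (277,254). Next I measure the straightedge and stand.

```bash
python3 - <<'E'
from h import *
c=dict(np.load('top.npz')); im=c['color']; hsv=cv2.cvtColor(im,cv2.COLOR_RGB2HSV); H,S,V=cv2.split(hsv)
def win(m,x0,x1,y0,y1):
    o=np.zeros_like(m);o[y0:y1,x0:x1]=m[y0:y1,x0:x1];return o
print('edge',rect(c,win((S<40),425,460,196,263),.005))
print('grip',rect(c,win((V<75),432,455,212,250),.052))
print('foot',rect(c,win((S>100)&(H<25),180,237,222,256),.012))
print('panel',rect(c,win((S<30)&(V>120),180,237,222,256),.112))
print('lid1',rect(c,win((H>105)&(H<130)&(S>80),260,300,217,240),.088))
print('lid2',rect(c,win((H>105)&(H<130)&(S>80),260,300,242,270),.088))
print('mug',ray(c,[(280,204)],.09))
E
```

```text
edge (array([ 472., -411.]), array([ 52.1, 181.3]), 0.0993)
grip (array([ 470.2, -403.3]), array([28.1, 73. ]), 0.1027)
foot (array([450.5, 321.6]), array([ 53.3, 116.9]), 1.4981)
panel (array([451.1, 322.1]), array([  9.4, 107.2]), 1.5203)
lid1 (array([484.2, 103. ]), array([45.2, 48.5]), 1.5635)
lid2 (array([400.6, 107.1]), array([50.5, 50.9]), -1.5676)
mug [[0.55214446 0.09710166 0.09      ]]
```

View pics/crop2.png

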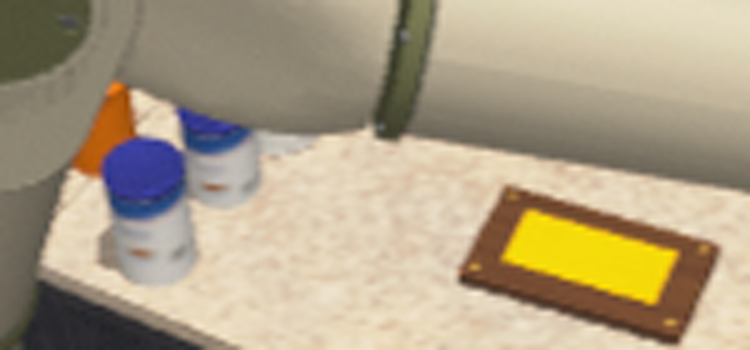

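```bash
cat > go.py <<'E'
import sys; from h import *; from bench import r
# go.py x y z yang : turn (units of 6deg) first, then shift (units of 3cm) in turned tool axes
x,y,z,a=map(float,sys.argv[1:5]); s=r.read_state(); R=Ro.from_quat(s['eef_rot'])
Y=np.array([np.cos(a),np.sin(a),0]);Z=np.array([0,0,-1.]);X=np.cross(Y,Z)
T=Ro.from_matrix(np.c_[X,Y,Z]); p=np.array(s['ee_pos'])
print('t',round(s['time'],2),'pos',np.round(p,4),'w',round(s['width'],4),'F',np.round(s['ft_force'],1),'grip',s['grip_force'])
print('yang',np.arctan2(*R.as_matrix()[[1,0],1]),'tilt z',R.as_matrix()[:,2].round(4))
print('turn',np.round((R.inv()*T).as_rotvec()/np.radians(6),3),'shift',np.round(T.inv().apply(np.array([x,y,z])-p)/.03,3))
print('joints',np.round(s['joint_positions'],2))
E
python3 go.py .472 -.411 .13 -1.472
```

```text
t 0.1 pos [ 0.2281 -0.5815  0.2097] w 0.087 F [0.5 0.4 0.2] grip 0.0
yang -1.196994864992903 tilt z [-5.0e-04  1.2e-03 -1.0e+00]
turn [-1.200e-02  2.000e-03  2.626e+00] shift [ 8.652 -4.854  2.658]
joints [ 1.17  0.33 -0.06  1.46  0.02  1.35 -0.09]
```

```bash
python3 -m crank '[{"az":0.88,"claw":-1},{"az":0.88},{"az":0.88},{"dx":0.9,"dy":-0.5,"dz":0.1},{"dx":0.9,"dy":-0.5,"dz":0.1},{"dx":0.9,"dy":-0.5,"dz":0.1},{"dx":0.9,"dy":-0.5,"dz":0.1},{"dx":0.9,"dy":-0.5,"dz":0.1}]' | tail -3; python3 -m crank '[{"dx":0.9,"dy":-0.5,"dz":0.1},{"dx":0.9,"dy":-0.5,"dz":0.2},{"dx":0.9,"dy":-0.5,"dz":0.3},{"dx":0.9,"dy":-0.5,"dz":0.4},{"dx":0.5,"dy":-0.3,"dz":0.5},{"dx":0.05,"dz":0.5},{"dx":0}]'|tail -3; python3 go.py .472 -.411 .13 -1.472
python3 - <<'E'
from h import *
from bench import r
s=r.read_state(); c=r.camera('wrist'); cv2.imwrite('pics/w1.png',c['color'][:,:,::-1]); np.savez('w1.npz',**c,p=s['ee_pos'],q=s['eef_rot'])
print(c['mtx'][0,0],c['hand_eye'].round(3))
E
```

```text
t 0.1 pos [ 0.2281 -0.5815  0.2097] w 0.087 F [0.5 0.4 0.2] grip 0.0
yang -1.196994864992903 tilt z [-5.0e-04  1.2e-03 -1.0e+00]
turn [-1.200e-02  2.000e-03  2.626e+00] shift [ 8.652 -4.854  2.658]
joints [ 1.17  0.33 -0.06  1.46  0.02  1.35 -0.09]
284.1566168297235 [[-0.001 -0.968 -0.252  0.068]
 [ 1.    -0.001 -0.001  0.001]
 [ 0.001 -0.252  0.968 -0.176]
 [ 0.     0.     0.     1.   ]]invalid input at $[0]: expected keys claw, dx, dy, dz, ax, ay, az
invalid input at $[0]: expected keys claw, dx, dy, dz, ax, ay, az
```

View pics/w1.png

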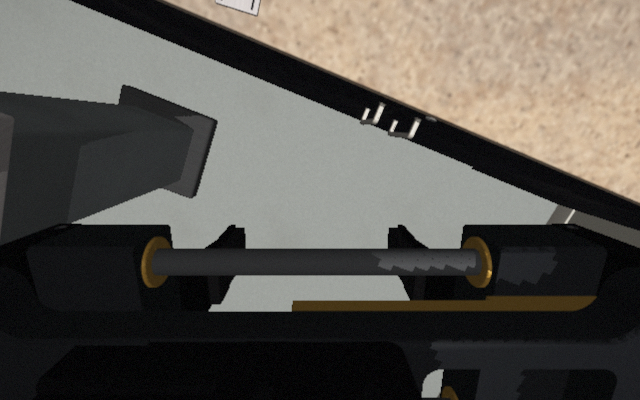

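The wrist view still shows the start pose, with the straightedge's corner at (237,5). The rows were refused because each row needs all seven keys.

```bash
python3 -m crank '[{"claw":-1,"dx":0,"dy":0,"dz":0,"ax":0,"ay":0,"az":0.88},{"claw":-1,"dx":0,"dy":0,"dz":0,"ax":0,"ay":0,"az":0.88},{"claw":-1,"dx":0,"dy":0,"dz":0,"ax":0,"ay":0,"az":0.87},{"claw":-1,"dx":0.8,"dy":-0.5,"dz":0.1,"ax":0,"ay":0,"az":0},{"claw":-1,"dx":0.8,"dy":-0.5,"dz":0.1,"ax":0,"ay":0,"az":0},{"claw":-1,"dx":0.8,"dy":-0.5,"dz":0.1,"ax":0,"ay":0,"az":0},{"claw":-1,"dx":0.8,"dy":-0.5,"dz":0.1,"ax":0,"ay":0,"az":0},{"claw":-1,"dx":0.8,"dy":-0.5,"dz":0.1,"ax":0,"ay":0,"az":0}]' | tail -3; python3 -m crank '[{"claw":-1,"dx":0.8,"dy":-0.5,"dz":0.2,"ax":0,"ay":0,"az":0},{"claw":-1,"dx":0.8,"dy":-0.5,"dz":0.2,"ax":0,"ay":0,"az":0},{"claw":-1,"dx":0.8,"dy":-0.5,"dz":0.3,"ax":0,"ay":0,"az":0},{"claw":-1,"dx":0.8,"dy":-0.5,"dz":0.3,"ax":0,"ay":0,"az":0},{"claw":-1,"dx":0.8,"dy":-0.3,"dz":0.3,"ax":0,"ay":0,"az":0},{"claw":-1,"dx":0.4,"dy":0,"dz":0.2,"ax":0,"ay":0,"az":0},{"claw":-1,"dx":0.1,"dy":0,"dz":0.1,"ax":0,"ay":0,"az":0}]'|tail -3; python3 go.py .472 -.411 .13 -1.472
python3 - <<'E'
from h import *
from bench import r
s=r.read_state(); c=r.camera('wrist'); cv2.imwrite('pics/w2.png',c['color'][:,:,::-1]); np.savez('w2.npz',**c,p=s['ee_pos'],q=s['eef_rot'])
E
```

```text
ft_force: [-0.2, -0.5, 0.3]
width: 0.0869
grip_force: 0.0
ft_force: [-0.3, 0.1, -0.8]
width: 0.0874
grip_force: 0.0
t 1.4 pos [ 0.4697 -0.4118  0.1462] w 0.0874 F [-0.3  0.1 -0.8] grip 0.0
yang -1.4688400197932774 tilt z [-4.0e-04  1.5e-03 -1.0e+00]
turn [-0.015  0.003  0.03 ] shift [ 0.078 -0.018  0.538]
joints [ 0.79  0.38 -0.18  1.54  0.07  1.23 -0.87]
```

View pics/w2.png

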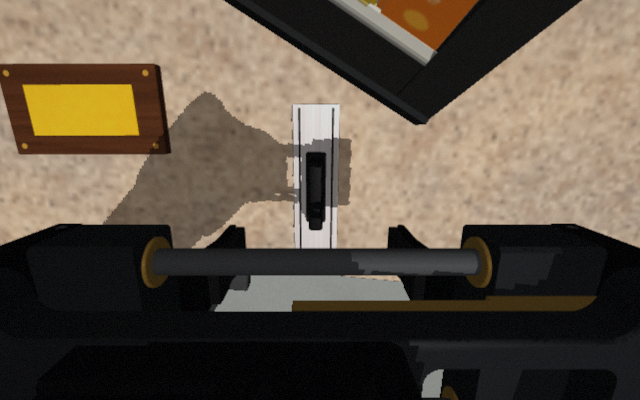

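Wrist view: straightedge at (316,175) with its grip between the fingers, plinth and pad at (85,110). I'll measure both from this view.

```bash
cat >> h.py <<'E'
def wc(f):
    d=dict(np.load(f)) if isinstance(f,str) else f
    A=np.eye(4);A[:3,:3]=Ro.from_quat(d['q']).as_matrix();A[:3,3]=d['p'];B=np.linalg.inv(A@d['hand_eye'])
    d['R']=B[:3,:3];d['t']=B[:3,3]; return d
def win(m,x0,x1,y0,y1):
    o=np.zeros_like(m);o[y0:y1,x0:x1]=m[y0:y1,x0:x1];return o
E
python3 - <<'E'
from h import *
c=wc('w2.npz'); H,S,V=cv2.split(cv2.cvtColor(c['color'],cv2.COLOR_RGB2HSV))
print('pad',rect(c,win((H>22)&(H<35)&(S>180)&(V>120),0,180,60,160),.014))
print('plinth',rect(c,win((S>110),0,180,60,160),.012))
print('grip',rect(c,win((V<60),302,330,145,235),.052))
for row in (115,125,240): 
    k=np.where((S[row,280:350]<25)&(V[row,280:350]>120))[0]+280
    print(row,ray(c,[(k[0],row),(k[-1]+1,row)],.005)[:,:2].round(4).tolist())
E
```

```text
pad (array([ 528.3, -162.1]), array([ 49.5, 109.5]), -1.4698)
plinth (array([ 529. , -164.9]), array([ 88.5, 164.8]), -1.4693)
grip (array([ 475.6, -411.1]), array([18.6, 76.9]), 0.0923)
115 [[0.5462, -0.3795], [0.5513, -0.4295]]
125 [[0.5359, -0.3804], [0.5409, -0.4297]]
240 [[0.4036, -0.3935], [0.4087, -0.4434]]
```

```bash
python3 -m crank '[{"claw":-1,"dx":0.1,"dy":0,"dz":0.75,"ax":0,"ay":0,"az":0.03},{"claw":-1,"dx":0,"dy":0,"dz":0.75,"ax":0,"ay":0,"az":0},{"claw":-1,"dx":0,"dy":0,"dz":0.75,"ax":0,"ay":0,"az":0},{"claw":-1,"dx":0,"dy":0,"dz":0.75,"ax":0,"ay":0,"az":0},{"claw":-1,"dx":0,"dy":0,"dz":0.5,"ax":0,"ay":0,"az":0},{"claw":-1,"dx":0,"dy":0,"dz":0.2,"ax":0,"ay":0,"az":0},{"claw":-1,"dx":0,"dy":0,"dz":0,"ax":0,"ay":0,"az":0}]' 25|tail -3;  python3 go.py .473 -.4115 .032 -1.472
```

```text
ft_force: [-0.7, -0.3, -0.0]
width: 0.0871
grip_force: 0.0
t 2.03 pos [ 0.4687 -0.4142  0.0353] w 0.0871 F [-0.7 -0.3 -0. ] grip 0.0
yang -1.477745312976866 tilt z [-2.4e-03  8.0e-04 -1.0e+00]
turn [-0.009  0.022 -0.055] shift [ 0.15  -0.076  0.111]
joints [ 0.78  0.49 -0.17  1.63  0.09  1.03 -0.89]
```

```bash
python3 -m crank '[{"claw":-1,"dx":0.15,"dy":-0.08,"dz":0.05,"ax":0,"ay":0,"az":-0.05},{"claw":0.5,"dx":0,"dy":0,"dz":0,"ax":0,"ay":0,"az":0},{"claw":1,"dx":0,"dy":0,"dz":0,"ax":0,"ay":0,"az":0},{"claw":1,"dx":0,"dy":0,"dz":0,"ax":0,"ay":0,"az":0},{"claw":1,"dx":0,"dy":0,"dz":0,"ax":0,"ay":0,"az":0},{"claw":1,"dx":0,"dy":0,"dz":0,"ax":0,"ay":0,"az":0},{"claw":1,"dx":0,"dy":0,"dz":0,"ax":0,"ay":0,"az":0},{"claw":1,"dx":0,"dy":0,"dz":0,"ax":0,"ay":0,"az":0}]' 30|tail -2;  python3 go.py .473 -.4115 .1 -1.472
```

```text
width: 0.0483
grip_force: 0.0
t 2.7 pos [ 0.4751 -0.4104  0.035 ] w 0.0483 F [-0.3  0.1 -0.3] grip 0.0
yang -1.4703318740921758 tilt z [ 1.e-04 -1.e-04 -1.e+00]
turn [ 0.001 -0.001  0.016] shift [-0.073  0.028 -2.165]
joints [ 0.78  0.49 -0.18  1.63  0.1   1.03 -0.9 ]
```

```bash
python3 -m crank '[{"claw":1,"dx":0,"dy":0,"dz":0,"ax":0,"ay":0,"az":0},{"claw":1,"dx":0,"dy":0,"dz":0,"ax":0,"ay":0,"az":0},{"claw":1,"dx":0,"dy":0,"dz":0,"ax":0,"ay":0,"az":0},{"claw":1,"dx":0,"dy":0,"dz":0,"ax":0,"ay":0,"az":0},{"claw":1,"dx":0,"dy":0,"dz":0,"ax":0,"ay":0,"az":0},{"claw":1,"dx":0,"dy":0,"dz":0,"ax":0,"ay":0,"az":0},{"claw":1,"dx":0,"dy":0,"dz":0,"ax":0,"ay":0,"az":0},{"claw":1,"dx":0,"dy":0,"dz":0,"ax":0,"ay":0,"az":0}]'|tail -2;python3 -m crank '[{"claw":1,"dx":0,"dy":0,"dz":-0.2,"ax":0,"ay":0,"az":0},{"claw":1,"dx":0,"dy":0,"dz":-0.5,"ax":0,"ay":0,"az":0},{"claw":1,"dx":0,"dy":0,"dz":-0.7,"ax":0,"ay":0,"az":0},{"claw":1,"dx":0,"dy":0,"dz":-0.4,"ax":0,"ay":0,"az":0},{"claw":1,"dx":0,"dy":0,"dz":-0.1,"ax":0,"ay":0,"az":0}]'|tail -2;  python3 go.py .448 -.172 .09 .102
```

```text
width: 0.0132
grip_force: 30.0
width: 0.0135
grip_force: 30.0
t 3.78 pos [ 0.4763 -0.4113  0.0948] w 0.0135 F [ 0.   1.  -1.9] grip 29.997662007808685
yang -1.4704154857833358 tilt z [ 0.0032 -0.0027 -1.    ]
turn [  0.044   0.    -15.015] shift [ 8.033 -0.126  0.162]
joints [ 0.78  0.43 -0.18  1.58  0.08  1.13 -0.89]
```

```bash
python3 -m crank '[{"claw":1,"dx":0,"dy":0,"dz":0,"ax":0,"ay":0,"az":-0.9},{"claw":1,"dx":0,"dy":0,"dz":0,"ax":0,"ay":0,"az":-0.9},{"claw":1,"dx":0,"dy":0,"dz":0,"ax":0,"ay":0,"az":-0.9},{"claw":1,"dx":0,"dy":0,"dz":0,"ax":0,"ay":0,"az":-0.9},{"claw":1,"dx":0,"dy":0,"dz":0,"ax":0,"ay":0,"az":-0.9},{"claw":1,"dx":0,"dy":0,"dz":0,"ax":0,"ay":0,"az":-0.9},{"claw":1,"dx":0,"dy":0,"dz":0,"ax":0,"ay":0,"az":-0.9},{"claw":1,"dx":0,"dy":0,"dz":0,"ax":0,"ay":0,"az":-0.9}]'|tail -2;python3 -m crank '[{"claw":1,"dx":0,"dy":0,"dz":0,"ax":0,"ay":0,"az":-0.9},{"claw":1,"dx":0,"dy":0,"dz":0,"ax":0,"ay":0,"az":-0.9},{"claw":1,"dx":0,"dy":0,"dz":0,"ax":0,"ay":0,"az":-0.9},{"claw":1,"dx":0,"dy":0,"dz":0,"ax":0,"ay":0,"az":-0.9},{"claw":1,"dx":0,"dy":0,"dz":0,"ax":0,"ay":0,"az":-0.9},{"claw":1,"dx":0,"dy":0,"dz":0,"ax":0,"ay":0,"az":-0.9},{"claw":1,"dx":0,"dy":0,"dz":0,"ax":0,"ay":0,"az":-0.5},{"claw":1,"dx":0,"dy":0,"dz":0,"ax":0,"ay":0,"az":-0.1}]'|tail -2;  python3 go.py .4499 -.1712 .09 .102
```

```text
width: 0.0134
grip_force: 30.0
width: 0.0135
grip_force: 30.0
t 5.12 pos [ 0.4747 -0.4103  0.0912] w 0.0135 F [ 0.3  0.7 -2.1] grip 29.996906518936157
yang -0.08557958376450418 tilt z [-7.e-04  6.e-04 -1.e+00]
turn [-0.006 -0.006 -1.791] shift [ 8.012 -0.01   0.04 ]
joints [ 0.96  0.46 -0.42  1.58  0.2   1.15  0.42]
```

```bash
python3 -m crank '[{"claw":1,"dx":0,"dy":0,"dz":0,"ax":0,"ay":0,"az":-0.9},{"claw":1,"dx":0,"dy":0,"dz":0,"ax":0,"ay":0,"az":-0.89},{"claw":1,"dx":0.5,"dy":0,"dz":0,"ax":0,"ay":0,"az":0},{"claw":1,"dx":0.9,"dy":0,"dz":0,"ax":0,"ay":0,"az":0},{"claw":1,"dx":0.9,"dy":0,"dz":0,"ax":0,"ay":0,"az":0},{"claw":1,"dx":0.9,"dy":0,"dz":0,"ax":0,"ay":0,"az":0},{"claw":1,"dx":0.9,"dy":0,"dz":0,"ax":0,"ay":0,"az":0},{"claw":1,"dx":0.9,"dy":0,"dz":0,"ax":0,"ay":0,"az":0}]'|tail -1;python3 -m crank '[{"claw":1,"dx":0.9,"dy":0,"dz":0,"ax":0,"ay":0,"az":0},{"claw":1,"dx":0.9,"dy":0,"dz":0,"ax":0,"ay":0,"az":0},{"claw":1,"dx":0.8,"dy":0,"dz":0,"ax":0,"ay":0,"az":0},{"claw":1,"dx":0.4,"dy":0,"dz":0,"ax":0,"ay":0,"az":0},{"claw":1,"dx":0,"dy":0,"dz":0,"ax":0,"ay":0,"az":0},{"claw":1,"dx":0,"dy":0,"dz":0,"ax":0,"ay":0,"az":0}]'|tail -1;  python3 go.py .4499 -.1712 .038 .102
python3 - <<'E'
from h import *
from bench import r
s=r.read_state(); c=r.camera('wrist'); cv2.imwrite('pics/w3.png',c['color'][:,:,::-1]); np.savez('w3.npz',**c,p=s['ee_pos'],q=s['eef_rot'])
c=wc('w3.npz'); H,S,V=cv2.split(cv2.cvtColor(c['color'],cv2.COLOR_RGB2HSV))
m=(H>22)&(H<35)&(S>180)&(V>120); print('pad',rect(c,m,.014))
E
```

```text
grip_force: 30.0
grip_force: 30.0
t 6.28 pos [ 0.4513 -0.172   0.092 ] w 0.0135 F [ 0.7 -0.6 -2.2] grip 29.997545778751373
yang 0.09925625133580299 tilt z [ 2.e-04 -7.e-04 -1.e+00]
turn [ 0.001  0.007 -0.026] shift [ 0.03  -0.045  1.8  ]
joints [ 0.83  0.18 -0.6   1.94  0.11  1.06  0.28]
pad (array([ 529.7, -172.7]), array([26.2, 50.7]), 0.0986)
```

View pics/w3.png

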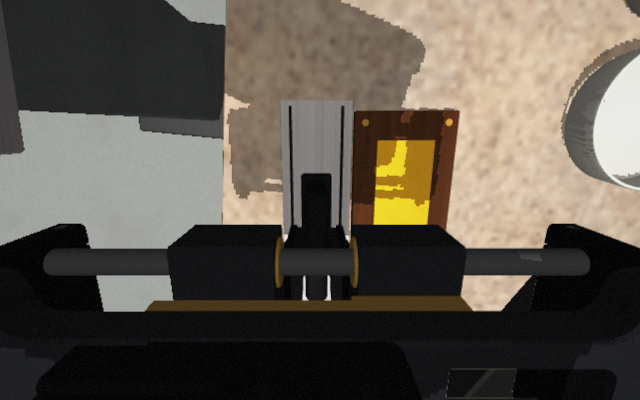

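Wrist view: bar at cols 283–352 beside the plinth at 355–458, with the pad at (405,180). Lowering now.

```bash
python3 -m crank '[{"claw":1,"dx":0,"dy":0,"dz":0.3,"ax":0,"ay":0,"az":-0.03},{"claw":1,"dx":0,"dy":0,"dz":0.5,"ax":0,"ay":0,"az":0},{"claw":1,"dx":0,"dy":0,"dz":0.5,"ax":0,"ay":0,"az":0},{"claw":1,"dx":0,"dy":0,"dz":0.4,"ax":0,"ay":0,"az":0},{"claw":1,"dx":0,"dy":0,"dz":0.1,"ax":0,"ay":0,"az":0},{"claw":1,"dx":0,"dy":0,"dz":0.04,"ax":0,"ay":0,"az":0},{"claw":1,"dx":0,"dy":0,"dz":0,"ax":0,"ay":0,"az":0}]'|tail -1;  python3 go.py .4585 -.1712 .036 .102
python3 - <<'E'
from h import *
from bench import r
s=r.read_state(); c=r.camera('wrist'); cv2.imwrite('pics/w4.png',c['color'][:,:,::-1]); np.savez('w4.npz',**c,p=s['ee_pos'],q=s['eef_rot'])
a=c['color'][60:240,220:480,::-1]; cv2.imwrite('pics/w4c.png',cv2.resize(a,None,fx=3,fy=3,interpolation=cv2.INTER_CUBIC))
E
```

```text
grip_force: 30.0
t 6.92 pos [ 0.4514 -0.1718  0.0367] w 0.013 F [ 0.2 -0.  -1.1] grip 29.997715651988983
yang 0.10216843333101291 tilt z [-1.e-04  3.e-04 -1.e+00]
turn [-0.    -0.002  0.002] shift [-0.004  0.238  0.023]
joints [ 0.81  0.26 -0.59  1.99  0.18  0.94  0.23]
```

View pics/w4c.png

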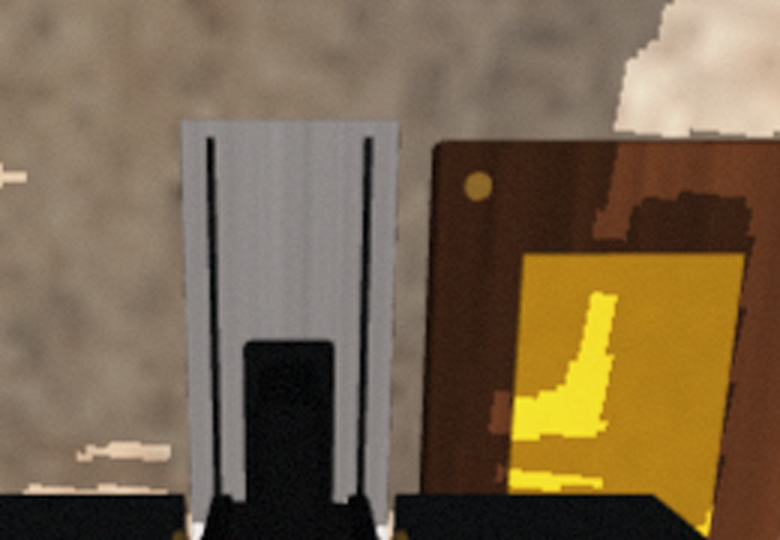

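```bash
python3 - <<'E'
from h import *
c=wc('w4.npz')
f=lambda p: np.array(p)/3+[220,60]-0.33
b=ray(c,f([(397,150),(389.5,470)]),.005+.0015); l=ray(c,f([(183,150),(190,470)]),.0065); p=ray(c,f([(433,160),(422.5,470)]),.012)
for n,v in (('bar right',b),('bar left',l),('plinth',p)): 
    d=v[0]-v[1]; print(n,v[:,:2].round(4).tolist(),'yaw',np.arctan2(-d[0],d[1]))
n=np.array([np.cos(.102),np.sin(.102)]); print('gap',(p[:,:2]@n).mean()-(b[:,:2]@n).mean())
E
```

```text
bar right [[0.4674, -0.091], [0.4758, -0.1679]] yaw 0.10859276398772706
bar left [[0.4183, -0.096], [0.4255, -0.173]] yaw 0.09304974414155613
plinth [[0.4751, -0.0927], [0.483, -0.1654]] yaw 0.10836207989927427
gap 0.007481230871921152
```

```bash
python3 -m crank '[{"claw":1,"dx":0,"dy":0.08,"dz":0.02,"ax":0,"ay":0,"az":0},{"claw":1,"dx":0,"dy":0.08,"dz":0,"ax":0,"ay":0,"az":0},{"claw":1,"dx":0,"dy":0.03,"dz":0,"ax":0,"ay":0,"az":0},{"claw":1,"dx":0,"dy":0,"dz":0,"ax":0,"ay":0,"az":0},{"claw":1,"dx":0,"dy":0,"dz":0,"ax":0,"ay":0,"az":0}]'|grep -A0 ft;python3 go.py .4585 -.1712 .036 .102; python3 -m crank '[{"claw":1,"dx":0,"dy":0.03,"dz":0,"ax":0,"ay":0,"az":0},{"claw":1,"dx":0,"dy":0,"dz":0,"ax":0,"ay":0,"az":0},{"claw":1,"dx":0,"dy":0,"dz":0,"ax":0,"ay":0,"az":0}]'|grep -A0 ft;python3 -m crank '[{"claw":1,"dx":0,"dy":0.03,"dz":0,"ax":0,"ay":0,"az":0},{"claw":1,"dx":0,"dy":0,"dz":0,"ax":0,"ay":0,"az":0},{"claw":1,"dx":0,"dy":0,"dz":0,"ax":0,"ay":0,"az":0}]'|grep -A0 ft;  python3 go.py .4595 -.1712 .036 .102
```

```text
ft_force: [-0.6, -0.4, -1.5]
t 7.38 pos [ 0.4571 -0.171   0.0363] w 0.0133 F [-0.6 -0.4 -1.5] grip 29.997645020484924
yang 0.1026786552826057 tilt z [ 3.e-04 -2.e-04 -1.e+00]
turn [0.003 0.002 0.006] shift [-0.011  0.045  0.01 ]
joints [ 0.8   0.27 -0.59  1.98  0.18  0.95  0.22]
ft_force: [-0.4, 0.4, -1.9]
ft_force: [-0.2, -0.6, -1.1]
t 7.88 pos [ 0.4588 -0.1708  0.0361] w 0.0134 F [-0.2 -0.6 -1.1] grip 29.997633397579193
yang 0.10260523420429211 tilt z [ 1.e-04 -0.e+00 -1.e+00]
turn [0.001 0.    0.006] shift [-0.016  0.022  0.005]
joints [ 0.79  0.27 -0.59  1.97  0.18  0.95  0.22]
```

```bash
for i in 1; do python3 -m crank '[{"claw":1,"dx":0,"dy":0.02,"dz":0.02,"ax":0,"ay":0,"az":0},{"claw":1,"dx":0,"dy":0,"dz":0,"ax":0,"ay":0,"az":0},{"claw":1,"dx":0,"dy":0,"dz":0,"ax":0,"ay":0,"az":0}]'|grep ft; done; python3 -m crank '[{"claw":1,"dx":0,"dy":0.02,"dz":0,"ax":0,"ay":0,"az":0},{"claw":1,"dx":0,"dy":0,"dz":0,"ax":0,"ay":0,"az":0},{"claw":1,"dx":0,"dy":0,"dz":0,"ax":0,"ay":0,"az":0}]'|grep ft;python3 -m crank '[{"claw":1,"dx":0,"dy":0.02,"dz":0,"ax":0,"ay":0,"az":0},{"claw":1,"dx":0,"dy":0,"dz":0,"ax":0,"ay":0,"az":0},{"claw":1,"dx":0,"dy":0,"dz":0,"ax":0,"ay":0,"az":0}]'|grep ft;  python3 go.py .4595 -.1712 .036 .102
```

```text
ft_force: [0.8, -0.1, -1.7]
ft_force: [-0.1, -0.3, -1.1]
ft_force: [-1.5, -0.2, -0.3]
t 8.63 pos [ 0.4603 -0.1707  0.0355] w 0.0131 F [-1.5 -0.2 -0.3] grip 30.01692295074463
yang 0.102464754427967 tilt z [-5.e-04 -1.e-04 -1.e+00]
turn [-0.005  0.001  0.004] shift [-0.013 -0.027 -0.017]
joints [ 0.79  0.28 -0.59  1.97  0.19  0.95  0.22]
```

```bash
python3 -m crank '[{"claw":1,"dx":0,"dy":0.02,"dz":0,"ax":0,"ay":0,"az":0},{"claw":1,"dx":0,"dy":0,"dz":0,"ax":0,"ay":0,"az":0},{"claw":1,"dx":0,"dy":0,"dz":0,"ax":0,"ay":0,"az":0}]'|grep ft;python3 -m crank '[{"claw":1,"dx":0,"dy":0.02,"dz":0,"ax":0,"ay":0,"az":0},{"claw":1,"dx":0,"dy":0,"dz":0,"ax":0,"ay":0,"az":0},{"claw":1,"dx":0,"dy":0,"dz":0,"ax":0,"ay":0,"az":0}]'|grep ft;  python3 go.py .4595 -.1712 .036 .102
```

```text
ft_force: [-5.3, -0.3, 0.8]
ft_force: [-7.3, -1.2, 3.2]
t 9.13 pos [ 0.4609 -0.1706  0.0354] w 0.0132 F [-7.3 -1.2  3.2] grip 30.144124031066895
yang 0.10237703431051538 tilt z [-1.7e-03 -1.0e-04 -1.0e+00]
turn [-0.016 -0.001  0.004] shift [-0.015 -0.048 -0.019]
joints [ 0.79  0.28 -0.59  1.97  0.19  0.95  0.21]
```

Contact with the plinth edge, so it is flush. Releasing.

```bash
python3 -m crank '[{"claw":1,"dx":0,"dy":-0.02,"dz":0,"ax":0,"ay":0,"az":0},{"claw":0.6,"dx":0,"dy":0,"dz":0,"ax":0,"ay":0,"az":0},{"claw":0.2,"dx":0,"dy":0,"dz":0,"ax":0,"ay":0,"az":0},{"claw":0,"dx":0,"dy":0,"dz":0,"ax":0,"ay":0,"az":0},{"claw":0,"dx":0,"dy":0,"dz":0,"ax":0,"ay":0,"az":0},{"claw":0,"dx":0,"dy":0,"dz":0,"ax":0,"ay":0,"az":0},{"claw":0,"dx":0,"dy":0,"dz":0,"ax":0,"ay":0,"az":0},{"claw":0,"dx":0,"dy":0,"dz":0,"ax":0,"ay":0,"az":0}]'|tail -3;python3 -m crank '[{"claw":0,"dx":0,"dy":0,"dz":-0.1,"ax":0,"ay":0,"az":0},{"claw":0,"dx":0,"dy":0,"dz":-0.5,"ax":0,"ay":0,"az":0},{"claw":0,"dx":0,"dy":0,"dz":-0.8,"ax":0,"ay":0,"az":0},{"claw":0,"dx":0,"dy":0,"dz":-0.9,"ax":0,"ay":0,"az":0},{"claw":-1,"dx":0,"dy":0,"dz":-0.9,"ax":0,"ay":0,"az":0},{"claw":-1,"dx":0,"dy":0,"dz":-0.9,"ax":0,"ay":0,"az":0},{"claw":-1,"dx":0,"dy":0,"dz":-0.9,"ax":0,"ay":0,"az":0},{"claw":-1,"dx":0,"dy":0,"dz":-0.9,"ax":0,"ay":0,"az":0}]'|tail -3;  python3 go.py .42 .32 .24 -.073
python3 - <<'E'
from h import *
from bench import r
s=r.read_state(); c=r.camera('wrist'); cv2.imwrite('pics/w5.png',c['color'][:,:,::-1]); np.savez('w5.npz',**c,p=s['ee_pos'],q=s['eef_rot'])
c=wc('w5.npz'); H,S,V=cv2.split(cv2.cvtColor(c['color'],cv2.COLOR_RGB2HSV))
print('pad',rect(c,(H>22)&(H<35)&(S>180)&(V>90),.014))
E
```

```text
ft_force: [1.1, 0.7, -0.4]
width: 0.0419
grip_force: 0.0
ft_force: [-0.1, -1.4, -0.3]
width: 0.0627
grip_force: 0.0
t 10.47 pos [ 0.461  -0.1704  0.2143] w 0.0627 F [-0.1 -1.4 -0.3] grip 0.0
yang 0.10281265500975867 tilt z [ 4.e-04 -3.e-04 -1.e+00]
turn [0.004 0.003 1.679] shift [16.202 -2.555 -0.858]
joints [ 0.85  0.07 -0.61  1.77  0.04  1.31  0.33]
pad (array([ 530., -175.]), array([50.9, 85.4]), -1.4682)
```

View pics/w5.png

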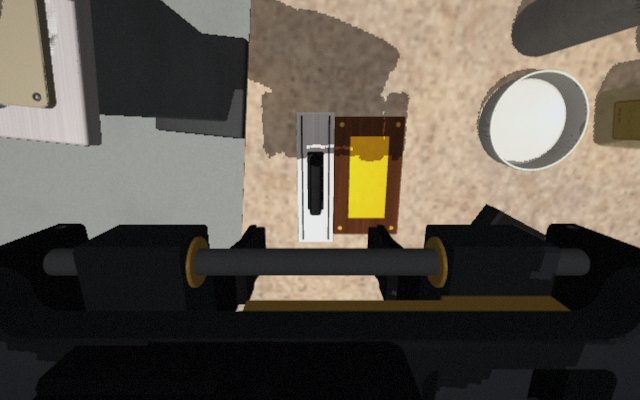

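The straightedge lies flush along the plinth's near side (bar 299–333, plinth 334–405) and is released. Next I check the pad centre and the samovar axis by ray.

```bash
python3 - <<'E'
from h import *
c=wc('w5.npz'); H,S,V=cv2.split(cv2.cvtColor(c['color'],cv2.COLOR_RGB2HSV))
print('pad',rect(c,win((H>20)&(H<35)&(S>180)&(V>60),335,400,115,235),.014))
print('plinth',rect(c,win((S>115)&(V>20),334,420,100,240),.012))
print('bar',rect(c,win((S<40)&(V>70),292,334,100,243),.005))
t=dict(np.load('top.npz'))
print('sam top',ray(t,[(165,88)],.55),'belly',ray(t,[(188,112)],.33),'tap',ray(t,[(250,192)],.15))
E
```

```text
pad (array([ 529.9, -175. ]), array([51.4, 85.4]), -1.4687)
plinth (array([ 528.3, -163.3]), array([ 89.3, 158. ]), -1.4666)
bar (array([ 459.3, -175.5]), array([ 50.7, 180.9]), -1.4686)
sam top [[0.75090928 0.29142091 0.55      ]] belly [[0.76725954 0.31018425 0.33      ]] tap [[0.58199054 0.17855876 0.15      ]]
```

```bash
python3 -m crank '[{"claw":-1,"dx":0,"dy":0,"dz":0,"ax":0,"ay":0,"az":0.84},{"claw":-1,"dx":0,"dy":0,"dz":0,"ax":0,"ay":0,"az":0.84},{"claw":-1,"dx":0.5,"dy":-0.2,"dz":0,"ax":0,"ay":0,"az":0},{"claw":-1,"dx":0.9,"dy":-0.2,"dz":0,"ax":0,"ay":0,"az":0},{"claw":-1,"dx":0.9,"dy":-0.2,"dz":0,"ax":0,"ay":0,"az":0},{"claw":-1,"dx":0.9,"dy":-0.2,"dz":0,"ax":0,"ay":0,"az":0},{"claw":-1,"dx":0.9,"dy":-0.2,"dz":0,"ax":0,"ay":0,"az":0},{"claw":-1,"dx":0.9,"dy":-0.2,"dz":0,"ax":0,"ay":0,"az":0}]'|grep ft;python3 -m crank '[{"claw":-1,"dx":0.9,"dy":-0.2,"dz":0,"ax":0,"ay":0,"az":0},{"claw":-1,"dx":0.9,"dy":-0.2,"dz":0,"ax":0,"ay":0,"az":0},{"claw":-1,"dx":0.9,"dy":-0.2,"dz":0,"ax":0,"ay":0,"az":0},{"claw":-1,"dx":0.9,"dy":-0.2,"dz":0,"ax":0,"ay":0,"az":0},{"claw":-1,"dx":0.9,"dy":-0.2,"dz":0,"ax":0,"ay":0,"az":0},{"claw":-1,"dx":0.9,"dy":-0.2,"dz":0,"ax":0,"ay":0,"az":0},{"claw":-1,"dx":0.9,"dy":-0.2,"dz":0,"ax":0,"ay":0,"az":0},{"claw":-1,"dx":0.5,"dy":-0.2,"dz":0,"ax":0,"ay":0,"az":0}]'|grep ft; python3 go.py .40 .322 .15 -.073
```

```text
ft_force: [1.3, 0.1, 0.9]
ft_force: [0.3, -0.6, -0.2]
t 11.85 pos [0.402  0.1921 0.2126] w 0.087 F [ 0.3 -0.6 -0.2] grip 0.0
yang -0.06871649628362941 tilt z [ 5.e-04  4.e-04 -1.e+00]
turn [ 0.005 -0.004  0.041] shift [ 4.315 -0.381  2.088]
joints [ 0.52 -0.04 -1.02  1.86 -0.03  1.3  -0.56]
```

```bash
python3 -m crank '[{"claw":-1,"dx":0.9,"dy":-0.1,"dz":0,"ax":0,"ay":0,"az":0.04},{"claw":-1,"dx":0.9,"dy":-0.1,"dz":0,"ax":0,"ay":0,"az":0},{"claw":-1,"dx":0.9,"dy":-0.1,"dz":0.3,"ax":0,"ay":0,"az":0},{"claw":-1,"dx":0.9,"dy":-0.1,"dz":0.4,"ax":0,"ay":0,"az":0},{"claw":-1,"dx":0.6,"dy":0,"dz":0.6,"ax":0,"ay":0,"az":0},{"claw":-1,"dx":0.1,"dy":0,"dz":0.6,"ax":0,"ay":0,"az":0},{"claw":-1,"dx":0,"dy":0,"dz":0.2,"ax":0,"ay":0,"az":0},{"claw":-1,"dx":0,"dy":0,"dz":0,"ax":0,"ay":0,"az":0}]'|grep ft; python3 go.py .45 .322 .075 -.073
python3 - <<'E'
from h import *
from bench import r
s=r.read_state(); c=r.camera('wrist'); cv2.imwrite('pics/w6.png',c['color'][:,:,::-1]); np.savez('w6.npz',**c,p=s['ee_pos'],q=s['eef_rot'])
c=wc('w6.npz'); H,S,V=cv2.split(cv2.cvtColor(c['color'],cv2.COLOR_RGB2HSV))
m=((S<40)&(V>150)).astype(np.uint8); m[225:]=0
for k in cv2.findContours(m,cv2.RETR_EXTERNAL,cv2.CHAIN_APPROX_NONE)[0]:
    if cv2.contourArea(k)>150: print(cv2.boundingRect(k),rect(c,cv2.drawContours(np.zeros_like(m),[k],-1,1,-1),.112))
E
```

```text
ft_force: [-0.7, -0.8, -0.3]
t 12.52 pos [0.3998 0.3178 0.1482] w 0.0871 F [-0.7 -0.8 -0.3] grip 0.0
yang -0.07531485686278099 tilt z [-0.0027 -0.0014 -1.    ]
turn [-0.025  0.015 -0.022] shift [0.263 1.658 2.439]
joints [ 0.2   0.3  -1.1   1.8   0.28  1.22 -1.05]
(622, 169, 18, 56) (array([640.6, 312.7]), array([12.7, 45.1]), -1.3679)
(376, 153, 12, 41) (array([450.6, 347.2]), array([ 7.2, 30.9]), 1.193)
(572, 112, 68, 113) (array([615. , 337.3]), array([33.9, 86.7]), 1.3437)
(534, 86, 106, 138) (array([600.4, 347.9]), array([ 33.1, 110.2]), 1.1573)
```

View pics/w6.png

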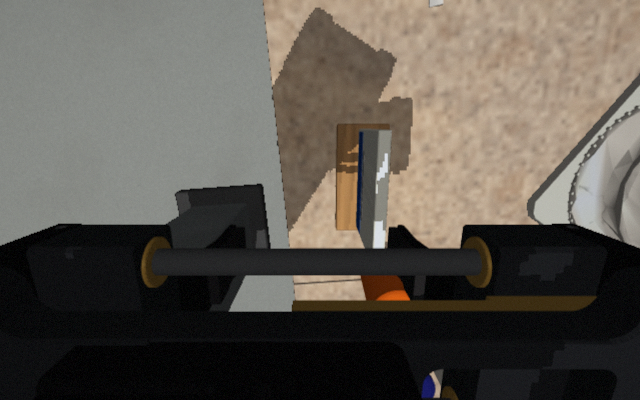

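Wrist view: foot left edge is near col 337 (rows 124–230). The panel's top face is about cols 376–391, and its far end is at row 130.

```bash
python3 - <<'E'
from h import *
c=wc('w6.npz'); im=c['color'].astype(int)
for row in (140,190): print(row,[tuple(v) for v in im[row,352:398:3]])
fl=ray(c,[(336.5,130),(335.5,225)],.012)[:,:2]; d=fl[0]-fl[1]; print('foot near edge',fl,'yaw',np.arctan2(-d[0],d[1]))
print('foot far end',ray(c,[(345,123.5)],.012),'panel far end',ray(c,[(383,130)],.112))
for row in (140,190): print(ray(c,[(376,row),(391,row)],.112)[:,:2])
E
```

```text
140 [(np.int64(87), np.int64(64), np.int64(42)), (np.int64(86), np.int64(62), np.int64(38)), (np.int64(68), np.int64(56), np.int64(46)), (np.int64(8), np.int64(18), np.int64(47)), (np.int64(69), np.int64(70), np.int64(66)), (np.int64(70), np.int64(70), np.int64(65)), (np.int64(71), np.int64(70), np.int64(65)), (np.int64(72), np.int64(70), np.int64(67)), (np.int64(70), np.int64(68), np.int64(64)), (np.int64(133), np.int64(131), np.int64(124)), (np.int64(140), np.int64(139), np.int64(132)), (np.int64(138), np.int64(137), np.int64(127)), (np.int64(140), np.int64(139), np.int64(130)), (np.int64(113), np.int64(105), np.int64(93)), (np.int64(116), np.int64(101), np.int64(84)), (np.int64(108), np.int64(94), np.int64(78))]
190 [(np.int64(165), np.int64(124), np.int64(78)), (np.int64(186), np.int64(140), np.int64(85)), (np.int64(9), np.int64(19), np.int64(49)), (np.int64(42), np.int64(50), np.int64(62)), (np.int64(69), np.int64(70), np.int64(65)), (np.int64(79), np.int64(77), np.int64(72)), (np.int64(72), np.int64(71), np.int64(68)), (np.int64(72), np.int64(70), np.int64(69)), (np.int64(205), np.int64(207), np.int64(199)), (np.int64(140), np.int64(139), np.int64(129)), (np.int64(139), np.int64(137), np.int64(128)), (np.int64(138), np.int64(138), np.int64(130)), (np.int64(159), np.int64(144), np.int64(123)), (np.int64(195), np.int64(169), np.int64(142)), (np.int64(196), np.int64(172), np.int64(145)), (np.int64(196), np.int64(170), np.int64(143))]
foot near edge [[0.42532001 0.37949612]
 [0.41796793 0.27271092]] yaw -0.06874076641979601
foot far end [[0.43468079 0.38548755 0.012     ]] panel far end [[0.45230786 0.37884945 0.112     ]]
[[0.44710208 0.37214221]
 [0.45800366 0.37131388]]
[[0.44624822 0.33474994]
 [0.4576463  0.33388961]]
```

```bash
python3 -m crank '[{"claw":-1,"dx":0.15,"dy":0.4,"dz":0,"ax":0,"ay":0,"az":-0.05},{"claw":-1,"dx":0.15,"dy":0.6,"dz":0,"ax":0,"ay":0,"az":0},{"claw":-1,"dx":0,"dy":0.5,"dz":0,"ax":0,"ay":0,"az":0},{"claw":-1,"dx":0,"dy":0.15,"dz":0,"ax":0,"ay":0,"az":0},{"claw":-1,"dx":0,"dy":0,"dz":0,"ax":0,"ay":0,"az":0},{"claw":-1,"dx":0,"dy":0,"dz":0,"ax":0,"ay":0,"az":0}]' 40|grep ft; python3 go.py .450 .3235 .078 -.07
```

```text
ft_force: [-0.8, -0.0, 0.9]
t 13.07 pos [0.4509 0.3234 0.1502] w 0.0869 F [-0.8 -0.   0.9] grip 0.0
yang -0.07262688085231905 tilt z [ 5.e-04  1.e-04 -1.e+00]
turn [ 0.004 -0.002 -0.025] shift [ 0.003 -0.031  2.407]
joints [ 0.15  0.4  -1.05  1.69  0.37  1.26 -1.05]
```

```bash
python3 -m crank '[{"claw":-1,"dx":0,"dy":-0.03,"dz":0.3,"ax":0,"ay":0,"az":-0.02},{"claw":-1,"dx":0,"dy":0,"dz":0.6,"ax":0,"ay":0,"az":0},{"claw":-1,"dx":0,"dy":0,"dz":0.7,"ax":0,"ay":0,"az":0},{"claw":-1,"dx":0,"dy":0,"dz":0.6,"ax":0,"ay":0,"az":0},{"claw":-1,"dx":0,"dy":0,"dz":0.2,"ax":0,"ay":0,"az":0},{"claw":-1,"dx":0,"dy":0,"dz":0,"ax":0,"ay":0,"az":0}]' 40|grep ft;python3 go.py .450 .3235 .078 -.07; python3 -m crank '[{"claw":0.5,"dx":0,"dy":0,"dz":0,"ax":0,"ay":0,"az":0},{"claw":0.5,"dx":0,"dy":0,"dz":0,"ax":0,"ay":0,"az":0},{"claw":0.5,"dx":0,"dy":0,"dz":0,"ax":0,"ay":0,"az":0},{"claw":0.5,"dx":0,"dy":0,"dz":0,"ax":0,"ay":0,"az":0},{"claw":0.5,"dx":0,"dy":0,"dz":0,"ax":0,"ay":0,"az":0},{"claw":0.5,"dx":0,"dy":0,"dz":0,"ax":0,"ay":0,"az":0},{"claw":0.5,"dx":0,"dy":0,"dz":0,"ax":0,"ay":0,"az":0},{"claw":0.5,"dx":0,"dy":0,"dz":0,"ax":0,"ay":0,"az":0}]' |tail -2;python3 go.py .450 .3235 .078 -.07
```

```text
ft_force: [-0.0, -0.3, -0.7]
t 13.57 pos [0.4489 0.3229 0.0761] w 0.0869 F [-0.  -0.3 -0.7] grip 0.0
yang -0.06922897111437132 tilt z [-0.0022 -0.0015 -1.    ]
turn [-0.019  0.016  0.007] shift [ 0.021  0.035 -0.062]
joints [ 0.1   0.48 -1.    1.77  0.44  1.14 -1.1 ]
width: 0.0415
grip_force: 0.0
t 14.23 pos [0.4504 0.3236 0.0776] w 0.0415 F [ 0.2 -0.5  0.1] grip 0.0
yang -0.07024408036885253 tilt z [ 1.e-04 -1.e-04 -1.e+00]
turn [ 0.001  0.001 -0.002] shift [-0.003 -0.013 -0.014]
joints [ 0.1   0.48 -1.    1.76  0.44  1.14 -1.1 ]
```

```bash
python3 -m crank '[{"claw":1,"dx":0,"dy":0,"dz":0,"ax":0,"ay":0,"az":0},{"claw":1,"dx":0,"dy":0,"dz":0,"ax":0,"ay":0,"az":0},{"claw":1,"dx":0,"dy":0,"dz":0,"ax":0,"ay":0,"az":0},{"claw":1,"dx":0,"dy":0,"dz":0,"ax":0,"ay":0,"az":0},{"claw":1,"dx":0,"dy":0,"dz":0,"ax":0,"ay":0,"az":0},{"claw":1,"dx":0,"dy":0,"dz":0,"ax":0,"ay":0,"az":0},{"claw":1,"dx":0,"dy":0,"dz":0,"ax":0,"ay":0,"az":0},{"claw":1,"dx":0,"dy":0,"dz":0,"ax":0,"ay":0,"az":0}]' 40|tail -3; python3 -m crank '[{"claw":1,"dx":0,"dy":0,"dz":0,"ax":0,"ay":0,"az":0},{"claw":1,"dx":0,"dy":0,"dz":0,"ax":0,"ay":0,"az":0}]' 40|tail -3;python3 go.py .38 .3235 .2 -.07
```

```text
ft_force: [-0.7, 0.6, -1.5]
width: 0.0095
grip_force: 40.0
ft_force: [-1.0, 0.4, -0.1]
width: 0.0102
grip_force: 40.0
t 15.07 pos [0.4503 0.3236 0.0775] w 0.0102 F [-1.   0.4 -0.1] grip 39.99928046017885
yang -0.07012332692546779 tilt z [-1.e-04 -1.e-04 -1.e+00]
turn [-0.001  0.001 -0.001] shift [-0.167 -2.336 -4.084]
joints [ 0.1   0.48 -1.    1.76  0.44  1.14 -1.1 ]
```

```bash
python3 -m crank '[{"claw":1,"dx":0,"dy":0,"dz":-0.2,"ax":0,"ay":0,"az":0},{"claw":1,"dx":0,"dy":0,"dz":-0.4,"ax":0,"ay":0,"az":0},{"claw":1,"dx":0,"dy":-0.3,"dz":-0.3,"ax":0,"ay":0,"az":0},{"claw":1,"dx":0,"dy":-0.5,"dz":-0.3,"ax":0,"ay":0,"az":0},{"claw":1,"dx":0,"dy":-0.5,"dz":-0.4,"ax":0,"ay":0,"az":0},{"claw":1,"dx":0,"dy":-0.5,"dz":-0.4,"ax":0,"ay":0,"az":0},{"claw":1,"dx":0,"dy":-0.4,"dz":-0.4,"ax":0,"ay":0,"az":0},{"claw":1,"dx":0,"dy":-0.1,"dz":-0.5,"ax":0,"ay":0,"az":0}]'|tail -3;python3 -m crank '[{"claw":1,"dx":0,"dy":0,"dz":-0.5,"ax":0,"ay":0,"az":0},{"claw":1,"dx":0,"dy":0,"dz":-0.5,"ax":0,"ay":0,"az":0},{"claw":1,"dx":0,"dy":0,"dz":-0.3,"ax":0,"ay":0,"az":0},{"claw":1,"dx":0,"dy":0,"dz":-0.1,"ax":0,"ay":0,"az":0},{"claw":1,"dx":0,"dy":0,"dz":0,"ax":0,"ay":0,"az":0}]'|tail -3;python3 go.py .42 .1 .205 -.07
```

```text
ft_force: [-0.2, -0.5, -3.4]
width: 0.0098
grip_force: 40.0
ft_force: [-0.1, 0.3, -3.3]
width: 0.0095
grip_force: 40.0
t 16.15 pos [0.3815 0.3287 0.2072] w 0.0095 F [-0.1  0.3 -3.3] grip 39.999382719397545
yang -0.0702533988912134 tilt z [ 1.4e-03  1.0e-04 -1.0e+00]
turn [ 0.013 -0.002 -0.002] shift [-7.514  1.813  0.074]
joints [ 0.24  0.21 -1.15  1.74  0.2   1.32 -1.02]
```

```bash
python3 -m crank '[{"claw":1,"dx":-0.3,"dy":0.05,"dz":0,"ax":0,"ay":0,"az":0},{"claw":1,"dx":-0.6,"dy":0.1,"dz":0,"ax":0,"ay":0,"az":0},{"claw":1,"dx":-0.8,"dy":0.2,"dz":0,"ax":0,"ay":0,"az":0},{"claw":1,"dx":-0.8,"dy":0.2,"dz":0,"ax":0,"ay":0,"az":0},{"claw":1,"dx":-0.8,"dy":0.2,"dz":0,"ax":0,"ay":0,"az":0},{"claw":1,"dx":-0.8,"dy":0.2,"dz":0,"ax":0,"ay":0,"az":0},{"claw":1,"dx":-0.8,"dy":0.2,"dz":0,"ax":0,"ay":0,"az":0},{"claw":1,"dx":-0.8,"dy":0.2,"dz":0,"ax":0,"ay":0,"az":0}]'|tail -3;python3 -m crank '[{"claw":1,"dx":-0.8,"dy":0.2,"dz":0,"ax":0,"ay":0,"az":0},{"claw":1,"dx":-0.8,"dy":0.2,"dz":0,"ax":0,"ay":0,"az":0},{"claw":1,"dx":-0.8,"dy":0.2,"dz":0,"ax":0,"ay":0,"az":0},{"claw":1,"dx":-0.8,"dy":0.2,"dz":0,"ax":0,"ay":0,"az":0},{"claw":1,"dx":-0.8,"dy":0.2,"dz":0,"ax":0,"ay":0,"az":0},{"claw":1,"dx":-0.8,"dy":0.2,"dz":0,"ax":0,"ay":0,"az":0},{"claw":1,"dx":-0.8,"dy":0.2,"dz":0,"ax":0,"ay":0,"az":0},{"claw":1,"dx":-0.8,"dy":0.2,"dz":0,"ax":0,"ay":0,"az":0}]'|tail -3;python3 go.py .53 -.1635 .15 .102
```

```text
ft_force: [0.3, 0.7, -3.7]
width: 0.0095
grip_force: 40.0
ft_force: [-0.2, -0.2, -3.4]
width: 0.0098
grip_force: 40.0
t 17.48 pos [ 0.4438 -0.041   0.2056] w 0.0098 F [-0.2 -0.2 -3.4] grip 40.00028282403946
yang -0.07012472279786693 tilt z [-1.4e-03  1.0e-04 -1.0e+00]
turn [-1.400e-02 -1.000e-03 -1.644e+00] shift [-4.356  2.443  1.853]
joints [ 0.79 -0.03 -0.77  1.88 -0.02  1.29 -0.04]
```

```bash
python3 -m crank '[{"claw":1,"dx":0,"dy":0,"dz":0,"ax":0,"ay":0,"az":-0.5},{"claw":1,"dx":0,"dy":0,"dz":0,"ax":0,"ay":0,"az":-0.7},{"claw":1,"dx":0,"dy":0,"dz":0,"ax":0,"ay":0,"az":-0.44},{"claw":1,"dx":-0.5,"dy":0.3,"dz":0,"ax":0,"ay":0,"az":0},{"claw":1,"dx":-0.7,"dy":0.4,"dz":0,"ax":0,"ay":0,"az":0},{"claw":1,"dx":-0.7,"dy":0.4,"dz":0,"ax":0,"ay":0,"az":0},{"claw":1,"dx":-0.7,"dy":0.4,"dz":0,"ax":0,"ay":0,"az":0},{"claw":1,"dx":-0.7,"dy":0.4,"dz":0,"ax":0,"ay":0,"az":0}]'|tail -3;python3 -m crank '[{"claw":1,"dx":-0.6,"dy":0.4,"dz":0,"ax":0,"ay":0,"az":0},{"claw":1,"dx":-0.4,"dy":0.1,"dz":0,"ax":0,"ay":0,"az":0},{"claw":1,"dx":0,"dy":0,"dz":0.3,"ax":0,"ay":0,"az":0},{"claw":1,"dx":0,"dy":0,"dz":0.5,"ax":0,"ay":0,"az":0},{"claw":1,"dx":0,"dy":0,"dz":0.5,"ax":0,"ay":0,"az":0},{"claw":1,"dx":0,"dy":0,"dz":0.2,"ax":0,"ay":0,"az":0},{"claw":1,"dx":0,"dy":0,"dz":0,"ax":0,"ay":0,"az":0},{"claw":1,"dx":0,"dy":0,"dz":0,"ax":0,"ay":0,"az":0}]'|tail -3;python3 go.py .53 -.1635 .102 .102
```

```text
ft_force: [0.5, 0.2, -2.7]
width: 0.0099
grip_force: 40.0
ft_force: [0.3, -0.4, -2.6]
width: 0.0096
grip_force: 40.0
t 18.82 pos [ 0.5287 -0.1603  0.1615] w 0.0096 F [ 0.3 -0.4 -2.6] grip 39.99949931167066
yang 0.10222775720683733 tilt z [-6.e-04  2.e-04 -1.e+00]
turn [-0.005 -0.002  0.002] shift [-0.11   0.033  1.985]
joints [ 0.8   0.28 -0.69  1.69  0.19  1.24  0.17]
```

```bash
python3 - <<'E'
from h import *
from bench import r
s=r.read_state(); c=r.camera('wrist'); cv2.imwrite('pics/w7.png',c['color'][:,:,::-1]); np.savez('w7.npz',**c,p=s['ee_pos'],q=s['eef_rot'])
B=np.linalg.inv(c['hand_eye'])
def pr(X):
    v=B[:3,:3]@np.array(X)+B[:3,3]; v=c['mtx']@v; return (v[:2]/v[2]).round(1)
print('pred foot-top far corners',pr([.06,-.028,.0655]),pr([.06,.028,.0655]),'foot bottom',pr([.06,.0,.0775]))
print('pred panel top far',pr([.055,-.005,-.0345]),pr([.055,.005,-.0345]))
H,S,V=cv2.split(cv2.cvtColor(c['color'],cv2.COLOR_RGB2HSV))
im=c['color']
for x in (290,300,335,345): print('col',x,[(y,*map(int,im[y,x])) for y in range(100,220,6)])
for y in (150,200): print('row',y,[(x,*map(int,im[y,x])) for x in range(262,376,5)])
E
```

```text
pred foot-top far corners [283.1 135.8] [350.7 135.8] foot bottom [316.9 135.4]
pred panel top far [307.3 152.9] [327.6 152.9]
col 290 [(100, 102, 90, 79), (106, 94, 83, 73), (112, 103, 91, 80), (118, 50, 31, 22), (124, 46, 26, 14), (130, 49, 28, 19), (136, 90, 65, 41), (142, 89, 67, 41), (148, 91, 66, 42), (154, 88, 66, 42), (160, 91, 65, 41), (166, 87, 63, 39), (172, 89, 63, 40), (178, 86, 62, 39), (184, 96, 69, 47), (190, 94, 71, 43), (196, 94, 70, 47), (202, 93, 69, 42), (208, 91, 67, 44), (214, 190, 145, 94)]
col 300 [(100, 109, 96, 83), (106, 101, 91, 77), (112, 106, 93, 80), (118, 45, 31, 19), (124, 43, 22, 16), (130, 42, 22, 12), (136, 98, 72, 46), (142, 101, 74, 46), (148, 101, 73, 44), (154, 100, 73, 46), (160, 100, 73, 45), (166, 99, 73, 45), (172, 102, 73, 47), (178, 101, 75, 48), (184, 99, 70, 45), (190, 98, 73, 47), (196, 103, 77, 48), (202, 99, 73, 46), (208, 98, 72, 45), (214, 185, 139, 88)]
col 335 [(100, 115, 102, 89), (106, 105, 93, 80), (112, 113, 99, 86), (118, 56, 36, 25), (124, 51, 31, 22), (130, 46, 23, 11), (136, 95, 70, 44), (142, 98, 73, 43), (148, 100, 73,
[... 855 characters left out ...]
, (322, 96, 94, 88), (327, 106, 78, 51), (332, 102, 73, 47), (337, 93, 68, 42), (342, 98, 73, 47), (347, 89, 66, 39), (352, 47, 26, 16), (357, 124, 109, 94), (362, 128, 115, 96), (367, 116, 102, 86), (372, 116, 100, 83)]
row 200 [(262, 8, 7, 7), (267, 132, 129, 126), (272, 204, 199, 196), (277, 228, 226, 224), (282, 83, 42, 24), (287, 88, 63, 42), (292, 104, 75, 49), (297, 104, 74, 47), (302, 97, 70, 44), (307, 115, 115, 107), (312, 150, 148, 140), (317, 149, 149, 137), (322, 151, 149, 142), (327, 101, 74, 48), (332, 101, 73, 46), (337, 95, 73, 45), (342, 94, 71, 44), (347, 78, 55, 32), (352, 96, 51, 28), (357, 210, 188, 165), (362, 201, 177, 151), (367, 195, 171, 145), (372, 189, 167, 142)]
```

The stand sits in the grip as predicted. I'll get the residual from the far edges of the foot and plinth in this same view.

```bash
python3 - <<'E'
from h import *
c=wc('w7.npz'); g=c['color'].astype(float).sum(2); p=c['p']
prof=cv2.GaussianBlur(g,(1,3),0)[:,286:348].mean(1); d=np.diff(prof)
pe=105+np.argmin(d[105:125])+1; fe=124+np.argmax(d[124:145])+1; print('rows plinth edge',pe,'foot edge',fe)
Yh=np.array([-np.sin(.102),np.cos(.102)])
a=ray(c,[(317,pe-.5)],.012)[0,:2]@Yh; b=ray(c,[(317,fe-.5)],p[2]-.0655)[0,:2]@Yh
print('plinth c along y',a-.08,'expected',np.array([.53,-.1635])@Yh,'stand c',b-.06,'TCP',p[:2]@Yh)
# plinth near/far x edges where visible beyond the foot
row=123; print([(x,int(g[row,x])) for x in range(255,375,4)])
E
```

```text
rows plinth edge 118 foot edge 135
plinth c along y -0.21630033412288946 expected -0.21661651886271494 stand c -0.2122373857902764 TCP -0.2133225953199529
[(255, 336), (259, 343), (263, 339), (267, 342), (271, 206), (275, 295), (279, 94), (283, 91), (287, 71), (291, 87), (295, 89), (299, 81), (303, 82), (307, 91), (311, 84), (315, 81), (319, 89), (323, 83), (327, 79), (331, 90), (335, 96), (339, 86), (343, 89), (347, 77), (351, 80), (355, 91), (359, 328), (363, 319), (367, 296), (371, 292)]
```

```bash
python3 -m crank '[{"claw":1,"dx":-0.14,"dy":0.03,"dz":0.2,"ax":0,"ay":0,"az":0},{"claw":1,"dx":0,"dy":0,"dz":0.4,"ax":0,"ay":0,"az":0},{"claw":1,"dx":0,"dy":0,"dz":0.5,"ax":0,"ay":0,"az":0},{"claw":1,"dx":0,"dy":0,"dz":0.4,"ax":0,"ay":0,"az":0},{"claw":1,"dx":0,"dy":0,"dz":0.2,"ax":0,"ay":0,"az":0},{"claw":1,"dx":0,"dy":0,"dz":0.1,"ax":0,"ay":0,"az":0},{"claw":1,"dx":0,"dy":0,"dz":0,"ax":0,"ay":0,"az":0},{"claw":1,"dx":0,"dy":0,"dz":0,"ax":0,"ay":0,"az":0}]'|tail -3;python3 go.py .53 -.1635 .1025 .102
```

```text
ft_force: [0.0, 0.0, -3.5]
width: 0.0094
grip_force: 40.0
t 19.53 pos [ 0.5307 -0.165   0.1079] w 0.0094 F [ 0.   0.  -3.5] grip 39.999448684975505
yang 0.10158780871102957 tilt z [ 5.e-04 -1.e-04 -1.e+00]
turn [ 0.005  0.001 -0.004] shift [ 0.052 -0.017  0.179]
joints [ 0.79  0.34 -0.67  1.74  0.23  1.14  0.15]
```

```bash
python3 -m crank '[{"claw":1,"dx":0,"dy":0,"dz":0.1,"ax":0,"ay":0,"az":0},{"claw":1,"dx":0,"dy":0,"dz":0.08,"ax":0,"ay":0,"az":0},{"claw":1,"dx":0,"dy":0,"dz":0,"ax":0,"ay":0,"az":0},{"claw":1,"dx":0,"dy":0,"dz":0,"ax":0,"ay":0,"az":0},{"claw":1,"dx":0,"dy":0,"dz":0,"ax":0,"ay":0,"az":0},{"claw":1,"dx":0,"dy":0,"dz":0,"ax":0,"ay":0,"az":0}]'|tail -3;python3 go.py .53 -.1635 .1025 .102
python3 - <<'E'
from h import *
from bench import r
s=r.read_state(); c=r.camera('wrist'); cv2.imwrite('pics/w8.png',c['color'][:,:,::-1]); np.savez('w8.npz',**c,p=s['ee_pos'],q=s['eef_rot'])
c=wc('w8.npz'); g=c['color'].astype(float).sum(2); p=c['p']
prof=g[:,290:345].mean(1); d=np.diff(prof); print('edges',[(i+1,int(d[i])) for i in range(90,150) if abs(d[i])>25])
Yh=np.array([-np.sin(.102),np.cos(.102)]); Xh=np.array([np.cos(.102),np.sin(.102)])
pe=90+np.argmin(d[90:122])+1; fe=124+np.argmax(d[124:145])+1
print('plinth y',ray(c,[(317,pe-.5)],.012)[0,:2]@Yh-.08,'stand y',ray(c,[(317,fe-.5)],p[2]-.0655)[0,:2]@Yh-.06)
for row in (122,126): print(row,[(x,int(g[row,x])) for x in range(225,390,3)])
E
```

```text
ft_force: [0.3, 1.0, -2.6]
width: 0.0098
grip_force: 40.0
t 20.03 pos [ 0.5305 -0.165   0.1023] w 0.0098 F [ 0.3  1.  -2.6] grip 39.999437564983964
yang 0.10153732827632132 tilt z [ 3.e-04 -2.e-04 -1.e+00]
turn [ 0.003  0.002 -0.004] shift [ 0.053 -0.011 -0.006]
joints [ 0.79  0.34 -0.67  1.75  0.23  1.13  0.15]
edges [(109, -58), (110, -116), (111, -48), (135, 65), (136, 43)]
plinth y -0.2160639682078641 stand y -0.2171439339302223
122 [(225, 644), (228, 670), (231, 359), (234, 355), (237, 363), (240, 351), (243, 340), (246, 364), (249, 361), (252, 366), (255, 352), (258, 45), (261, 359), (264, 339), (267, 95), (270, 86), (273, 247), (276, 240), (279, 87), (282, 105), (285, 95), (288, 101), (291, 86), (294, 74), (297, 93), (300, 92), (303, 89), (306, 87), (309, 80), (312, 75), (315, 84), (318, 101), (321, 84), (324, 97), (327, 95), (330, 89), (333, 87), (336, 96), (339, 87), (342, 90), (345, 93), (348, 91), (351, 95), (354, 238), (357, 239), (360, 84), (363, 96), (366, 335), (369, 341), (372, 349), (375, 329), (378, 315), (381, 321), (384, 322), (387, 342)]
126 [(225, 644), (228, 667), (231, 349), (234, 365), (237, 349), (240, 352), (243, 332), (246, 358), (249, 358), (252, 357), (255, 354), (258, 80), (261, 351), (264, 351), (267, 96), (270, 91), (273, 95), (276, 74), (279, 86), (282, 93), (285, 98), (288, 95), (291, 85), (294, 83), (297, 80), (300, 101), (303, 98), (306, 87), (309, 102), (312, 95), (315, 91), (318, 104), (321, 93), (324, 89), (327, 73), (330, 90), (333, 98), (336, 87), (339, 101), (342, 90), (345, 90), (348, 93), (351, 80), (354, 75), (357, 91), (360, 83), (363, 86), (366, 318), (369, 331), (372, 337), (375, 333), (378, 338), (381, 314), (384, 311), (387, 319)]
```

```bash
python3 -c "
from bench import r
print(r.close_job())"
```

```text
the job is handed in; nothing more can be done
None
```

The job is handed in, but no verdict came back: the straightedge lies flush against the plinth's near edge and released. By my measurements the stand went over the row with its underside at about 0.13 m and is held level about 11 mm above the pad, centred to roughly 1 mm.

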